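# Fit the matching jig flange under the bifold dust cover

## Task

Fold the clear dust cover on the sloping jig fully open, so that its two panels stand flat against each other at the side, then pick the one flange whose bolt holes match the jig's studs and set it fully home over all four studs, flat on the plate with its blue grip block outward, without slamming or forcing it. Leave the cover folded, let go, and leave the other flanges and everything else on the bench where they are.

Things in the scene. Friction and masses are not known exactly. Their poses are not given: they have to be found in the camera images.
- stud_plate: Fixed steel plate of the jig, sloped 30 deg, facing the robot and up. Origin: on its face midway between 4 brass studs, 75 mm above the bench; x up the slope, y level, z out along the normal. Studs at x +-18, y +-32 mm: 10 mm thick, 22 tall, top 9 mm tapering to 5. Face: x +-85, y -110 to 130 mm; walls 32 mm high at x +-80, 36 mm at y 116. A seated flange has its block's centre at z 28 mm.
- cover (a joint): Clear bifold cover over the studs: two linked 100 mm panels, 146 mm long in plate x, standing as a low tent. Reads the turn of the first panel, hinged along plate x at plate y 105, z 40 mm: 0 = as found (both 0.5 rad off the plate), 1.07 = both upright, folded flat together (then at plate y 99 to 111, up to z 140 mm). Stays where left; a few newtons move it.
- cover_edge (a point): Centre of the orange bar (10 mm thick, 168 mm long, along plate x) on the free edge of the cover's second panel, at plate z 40 mm, plate y = 105 - 195 cos(0.5 + cover reading) mm. Pushed from outside towards plate +y until it stops, it folds the cover; below it are 13 mm free above the stud tips. Its axes turn with the panel.
- flange_1_grip (a point): Loose square aluminium flange 92 x 92 x 8 mm, about 0.3 kg, flat on the bench; a blue grip block (26 mm in x, 36 mm in y) rises 40 mm from its top face. Site: the block's centre, 28 mm above the flange's underside; x, y along the edges, z up through the block. 12.5 mm through holes: 4, at x +-18, y +-32 mm (36 x 64 mm rectangle).
- flange_2_grip (a point): Loose square aluminium flange 92 x 92 x 8 mm, about 0.3 kg, flat on the bench; a blue grip block (26 mm in x, 36 mm in y) rises 40 mm from its top face. Site: the block's centre, 28 mm above the flange's underside; x, y along the edges, z up through the block. 12.5 mm through holes: 4, at x +-26, y +-26 mm (52 mm square).
- flange_3_grip (a point): Loose square aluminium flange 92 x 92 x 8 mm, about 0.3 kg, flat on the bench; a blue grip block (26 mm in x, 36 mm in y) rises 40 mm from its top face. Site: the block's centre, 28 mm above the flange's underside; x, y along the edges, z up through the block. 12.5 mm through holes: 3, evenly spaced on a 36.7 mm radius.
- tin: Blue solvent tin, 60 x 100 mm, 168 mm tall with its cap; origin at the middle of its underside, z up. A bystander, to be left alone.
- phone: Opened phone chassis, 150 (x) x 72 (y) x about 9 mm, lying flat; origin at the middle of its underside. A bystander, to be left alone.
- battery: Flat black phone battery, 85 (x) x 60 (y) x 6 mm, lying flat; origin at the middle of its underside. A bystander, to be left alone.
- coil: Copper charging coil, a ring 52 mm in outer diameter and 6 mm high, lying flat; origin at the middle of its underside. A bystander, to be left alone.
- flux: Small jar of flux, 44 mm diameter, 55 mm tall, standing; origin at the middle of its underside. A bystander, to be left alone.
- driver: Screwdriver 170 mm long and up to about 30 mm thick, lying along its own x axis; origin near its middle, at the bench. A bystander, to be left alone.
Things that resemble listed ones, but are neither listed nor needed, are in the scene too. What is shaped like the part that bears flange_1_grip but orange is not meant.

How it is judged (in metres and radians):
On the way, in this order (a step that is already met when the one before it is completed fails the run):
1. the cover is folded open, its panels flat against each other, with the matching flange still where it lay (value of joint cover above 0.98 rad and distance of flange_1_grip from where it was at the start of the episode below 0.025 m), for 0.2 s.
2. the matching flange is home over the studs, with the cover folded (x of flange_1_grip in the frame of stud_plate between -0.004 and 0.004 m and y of flange_1_grip in the frame of stud_plate between -0.004 and 0.004 m and z of flange_1_grip in the frame of stud_plate between 0.025 and 0.0305 m and angle between the z axis of flange_1_grip and the z axis of stud_plate, either way round below 0.06 rad and angle between the x axis of flange_1_grip and the x axis of stud_plate, either way round below 0.12 rad and value of joint cover above 0.98 rad), for 0.2 s.
At the end, for the whole second after the job is handed in: The flange with the 36 x 64 mm holes lies home on the studs, block outward and at rest: block centre within 4 mm of the studs' middle each way, 25 to 30.5 mm off the plate, flat within 0.06 rad and square within 0.12 rad (either way round); the cover joint reads over 0.98 rad (all of step 2 and linear speed of flange_1 below 0.02 m/s and angular speed of flange_1 below 0.1 rad/s); the robot touches nothing.
It fails at once if a flange that does not fit was shifted more than 25 mm (distance of any of flange_2_grip, flange_3_grip from where it was at the start of the episode above 0.025 m).
It fails at once if a bystander was shifted more than 25 mm or tipped over (distance of any of tin, phone, battery, coil, flux, driver from where it was at the start of the episode above 0.025 m or angle between any of tin, flux's own z axis and vertical above 0.6 rad).
It fails at once if the flange was slammed or forced onto the plate (over 60 N) (contact force between flange_1 and stud_plate above 60 N).
It also fails if it takes over 64 s, if anything falls off the work surface, if the arm or the gripper's body presses on something with over 40 N, if the wrist force passes 120 N, or if a joint passes its speed limit or range.

## Robot

A 6-joint arm with a two-finger parallel gripper is mounted at the origin on the work surface. World frame = base frame: x ahead of the robot, y to its left, z up, the work surface at z = 0. Lengths are in mm, angles in rad, forces in N, time in s.
With the tool pointing down it reaches from about 275 to 750 mm from the base axis. Payload 10.2 kg.
Tool frame: the origin (TCP) lies at the very end of the fingers, on their centre line; the grasp point (between the pads) lies 19 mm behind it; z points along the fingers, y is the line along which they close (so a half turn about z gives the same grasp; the last joint's range is limited). The gripper opens to 85 mm and grips with 20 to 120 N. Pads are 22 mm wide; open, the fingers measure 114 mm over their backs; the gripper's body (76 mm by 85 mm) begins 54 mm behind the grasp point. The pads swing forward as they close: fully open they stand 13 mm farther back than shut.
Start: joints at [-1.542, 0.313, 1.498, -0, 1.331, -0.223], TCP at [130.789, -508.454, 231.294] pointing down, gripper open.
Joint ranges: [-2.94, 2.94], [-0.97, 2.17], [0.19, 2.56], [-1.23, 4.37], [0.02, 3.11], [-2.88, 2.88]. Speed limits (rad/s): [2.39, 2.39, 3.01, 3.14, 3.14, 3.14].

## Interface

Orientations are given as a unit quaternion [w, x, y, z].
In Python, from rig import monitor, eyes, job gives the robot as it stands. The module is installed in compiled form; this text tells all that it offers.
- The arm moves only by the tool send_rows, never from a script. Its argument "targets" is one flat list of numbers, 7 for each row, row after row: the turn, a rotation vector about the tool's x, y, z in degrees, then the shift along the tool's x, y, z in units of 60 mm (1.0 is 60 mm), then the opening, from -1 (shut) to 1 (fully open), so that 0 is half open. A call has 1 to 5 rows; each row shifts and turns the commanded pose from where the row before left it, along the tool's axes as they then stand; what a row does not reach is not made up. A row lasts 1/8 s, in which the tool goes at most 62.5 mm and 10.7 degrees, less where a joint would pass 70% of its speed; a pose out of reach is approached as far as the arm can. A call is refused whole if a number of a shift passes 1 or a number of a turn 10.7, either way. A call with a gripper value outside its range is refused whole. The fingers move at their own pace and stop on an object; "newtons" is the grip in N (left out, the last holds). Time passes only in rows, so rows that do not move let the fingers close. It gives the time, the measured TCP pose, the force, the opening and the grip force at its end, in the units of the state.
- monitor.sense(): the state, without advancing time (a new reading comes with each control period).
- eyes.capture(name): name is "scene" or "top" or "wrist"; returns a dict with "img" (384x512x3 uint8, red, green, blue), "K" (3x3 intrinsics, pixels), "distortion" ([k1, k2, p1, p2, k3] as OpenCV has them; the pictures are not rectified), "R" (3x3) and "t" (3): a world point X has camera coordinates R X + t. Camera axes: x right, y down, z forward; pixel columns grow to the right and rows downward; lengths in mm; the calibration is good to about 2 mm. A picture is of the moment at which its call begins. There is no depth.
- job.finish_job(): hands the job in; it is judged then, once.
The state is a dict: "time_s": time; "joints": joint angles; "dq": joint speeds; "tau": joint torques, N m; "eef_pos": TCP position; "ee_rot": TCP orientation; "force": force on the tool from outside, world axes, zero at the start; "wrist_torque": the same for the moment, N m; "grip_width": opening from 0.0 (shut) to 1.0 (fully open); "grip_force": force on a finger pad.
Only numpy, scipy, OpenCV 4.12 (cv2) and the standard library are available. Lean on these libraries where they do the work, as an engineer would, in place of code of your own. Each camera call takes 0.05 s, during which the arm holds its last target. There are 200 camera calls.

## Working session

There is one attempt and no reset: what is moved stays moved. The work goes in short steps, Python scripts to look and compute and a tool call to move; the robot and the scene stay as the last step left them, time stands still between calls to the robot, and variables do not carry over. Pictures are saved under pics/ and viewed, at most 12 in all, crops included, and the job is handed in when it is done.

Besides the shell and the picture viewer there is one more tool, called after ">>>" by a JSON object that holds its "api" and its "payload". send_rows: Moves the arm, as the interface text tells. Its arguments: {"type":"object","properties":{"targets":{"type":"array","items":{"type":"number"}},"newtons":{"type":"number"}},"required":["targets"]}

```bash
mkdir -p pics; python3 - <<'E'
from rig import monitor, eyes
import cv2, numpy as np, pickle
s=monitor.sense(); print(s['time_s'],s['eef_pos'],s['ee_rot'],s['grip_width'],s['force'])
ims=[]
for n in ("scene","top","wrist"):
    c=eyes.capture(n); pickle.dump(c,open(f'pics/{n}0.pkl','wb')); 
    print(n,c['K'].tolist() if hasattr(c['K'],'tolist') else c['K'],np.round(c['distortion'],4),np.round(c['R'],3).tolist(),np.round(c['t'],1))
    cv2.imwrite(f'pics/{n}0.png',cv2.cvtColor(c['img'],cv2.COLOR_RGB2BGR))
E
```

```text
0.0 [ 130.79011464 -508.1851023   230.73755984] [-6.35464496e-04  9.92085381e-01  1.25563494e-01  5.29323141e-05] 1.0015417838779828 [-0.57451071  0.20288117 -0.58386887]
scene [[452.46828854877543, 0.0, 266.78987935455956], [0.0, 452.46828854877543, 196.09872016215974], [0.0, 0.0, 1.0]] [-0.0455  0.      0.      0.      0.    ] [[-0.87, 0.492, 0.011], [0.398, 0.716, -0.573], [-0.29, -0.494, -0.819]] [ 515.7  -87.9 1463.2]
top [[497.75189491969377, 0.0, 256.6010920444034], [0.0, 497.75189491969377, 201.67676397765223], [0.0, 0.0, 1.0]] [-0.1794  0.      0.      0.      0.    ] [[-0.017, -1.0, -0.012], [-0.998, 0.018, -0.068], [0.068, 0.011, -0.998]] [ -86.6  561.6 1543.5]
wrist [[287.87851710046664, 0.0, 255.2156680693064], [0.0, 287.87851710046664, 189.33411527805433], [0.0, 0.0, 1.0]] [-0.0211  0.      0.      0.      0.    ] [[0.249, -0.968, -0.001], [-0.93, -0.239, 0.28], [-0.271, -0.069, -0.96]] [-524.4  -36.9  379. ]
```

```bash
python3 - <<'E'
import cv2
for n in ("scene","top"):
    i=cv2.imread(f'pics/{n}0.png'); cv2.imwrite(f'pics/{n}0b.png',cv2.resize(i,(800,600),interpolation=cv2.INTER_CUBIC))
E
```

```text
(no output)
```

View pics/scene0b.png

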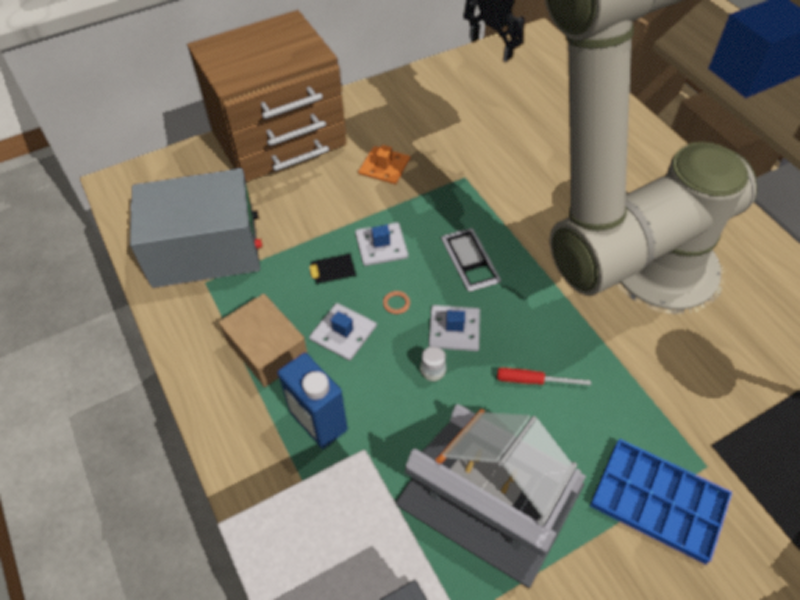

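View pics/top0b.png

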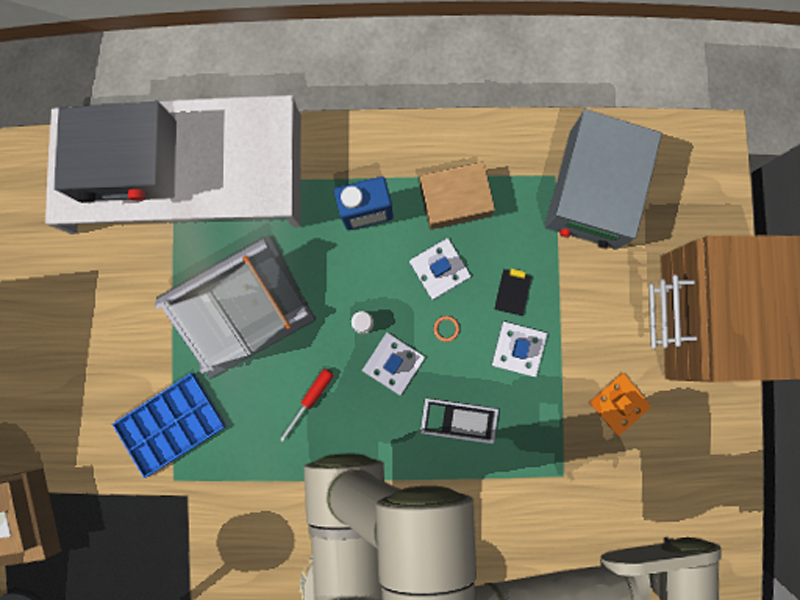

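The top view (800x600 pixels) shows three blue-block flanges at (440,267), (520,348) and (393,362), and an orange decoy at (620,402). The jig is at (235,300) with its orange cover bar at (268,292). I'll enlarge the three candidates and measure their holes.

```bash
cat > h.py <<'E'
import cv2, numpy as np, pickle
def load(n): return pickle.load(open(f'pics/{n}.pkl','rb'))
def ray(c,px):
    u=cv2.undistortPoints(np.array(px,float).reshape(-1,1,2),np.array(c['K']),np.array(c['distortion'])).reshape(-1,2)
    d=np.c_[u,np.ones(len(u))]@c['R']; o=-np.array(c['R']).T@c['t']; return o,d/np.linalg.norm(d,axis=1)[:,None]
def onz(c,px,z):
    o,d=ray(c,px); return o+d*((z-o[2])/d[:,2])[:,None]
def tri(c1,p1,c2,p2):
    o1,d1=ray(c1,p1);o2,d2=ray(c2,p2);out=[]
    for a,b in zip(d1,d2):
        k=np.linalg.lstsq(np.c_[a,-b],o2-o1,rcond=None)[0]; P,Q=o1+k[0]*a,o2+k[1]*b
        out.append(np.r_[(P+Q)/2,np.linalg.norm(P-Q)])
    return np.array(out)
def proj(c,P): return cv2.projectPoints(np.array(P,float).reshape(-1,1,3),cv2.Rodrigues(np.array(c['R']))[0],np.array(c['t']),np.array(c['K']),np.array(c['distortion']))[0].reshape(-1,2)
E
python3 - <<'E'
from h import *
c=load('top0'); s=.64
img=c['img']; hsv=cv2.cvtColor(img,cv2.COLOR_RGB2HSV)
out=[]
for (x,y) in [(440,267),(520,348),(393,362)]:
    x0,y0=int(x*s),int(y*s); w=24
    sl=np.s_[y0-w:y0+w,x0-w:x0+w]
    H=hsv[sl]; white=((H[...,1]<60)&(H[...,2]>120)).astype(np.uint8)
    n,l,st,ce=cv2.connectedComponentsWithStats(white); k=1+np.argmax(st[1:,4])
    cn=max(cv2.findContours((l==k).astype(np.uint8),cv2.RETR_EXTERNAL,cv2.CHAIN_APPROX_NONE)[0],key=cv2.contourArea)
    r=cv2.minAreaRect(cn); box=cv2.boxPoints(r)+[x0-w,y0-w]
    P=onz(c,box,8); print('flange',P.mean(0).round(1),'sides',np.linalg.norm(np.diff(P[:,:2],axis=0),axis=1).round(1),'ang',np.degrees(np.arctan2(*(P[1]-P[0])[1::-1])).round(1),'rho',np.hypot(*P.mean(0)[:2]).round())
    b=((H[...,0]>100)&(H[...,0]<125)&(H[...,1]>110)).astype(np.uint8)
    m=cv2.moments(b); print(' block px',m['m10']/m['m00']+x0-w,m['m01']/m['m00']+y0-w, 'pos z~40',onz(c,[[m['m10']/m['m00']+x0-w,m['m01']/m['m00']+y0-w]],38).round(1))
    out.append(cv2.resize(cv2.cvtColor(img[sl],cv2.COLOR_RGB2BGR),(264,264),interpolation=cv2.INTER_CUBIC))
cv2.imwrite('pics/crop1.png',np.hstack(out))
E
```

```text
flange [ 655.8 -175.7    8. ] sides [93.7 94.7 93.3] ang -59.8 rho 679.0
 block px 281.54 170.46 pos z~40 [[ 654.8 -175.8   38. ]]
flange [ 488.9 -333.4    8. ] sides [93.3 94.6 93.4] ang -16.0 rho 592.0
 block px 333.0686274509804 222.72549019607843 pos z~40 [[ 489.2 -332.3   38. ]]
flange [463.8 -77.7   8. ] sides [93.7 93.6 93.5] ang -33.9 rho 470.0
 block px 251.14444444444445 232.3 pos z~40 [[464.2 -78.1  38. ]]
```

View pics/crop1.png

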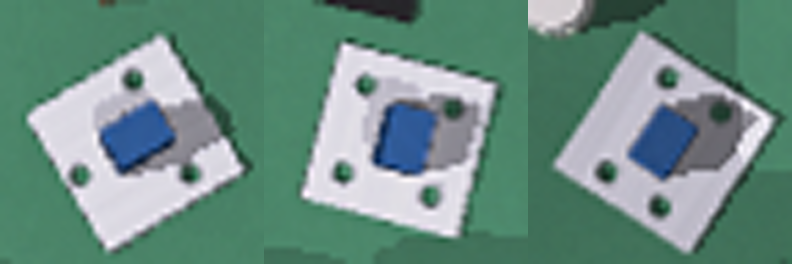

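Candidates in the crop:
- Left (281,170 in the raw top view) has three holes, so it is flange_3.
- Middle (333,223) has a square hole pattern (89 x 91 px), so it is flange_2.
- Right (251,232) has a 63 x 113 px rectangle. That ratio of 1.8 matches 36 x 64 mm, so it is flange_1, at (464,-78) with its y axis heading about -34°.

Next I'll locate the jig.

```bash
python3 - <<'E'
from h import *
E={}
for n,(x0,x1,y0,y1) in {'top0':(148,192,155,217),'scene0':(270,320,255,300)}.items():
    c=load(n); hsv=cv2.cvtColor(c['img'],cv2.COLOR_RGB2HSV)
    m=np.zeros(hsv.shape[:2],np.uint8); q=hsv[y0:y1,x0:x1]
    m[y0:y1,x0:x1]=(q[...,0]>3)&(q[...,0]<20)&(q[...,1]>110)
    k,l,st,ce=cv2.connectedComponentsWithStats(m); print(n,st[1:].tolist())
    p=np.argwhere(m)[:,::-1].astype(float); r=cv2.fitLine(p.astype(np.float32),cv2.DIST_HUBER,0,.01,.01).ravel()
    t=(p-r[2:])@r[:2]; e=[r[2:]+r[:2]*t.min(),r[2:]+r[:2]*t.max()]; e.sort(key=lambda v:v[1]); E[n]=np.array(e); print(E[n].round(1).tolist())
    sc=8; im=cv2.resize(c['img'][y0-25:y1+35,x0-50:x1+50] if n=='top0' else c['img'][y0-5:y1+75,x0-20:x1+80],None,fx=5,fy=5,interpolation=cv2.INTER_CUBIC)
    cv2.imwrite(f'pics/jig_{n}.png',cv2.cvtColor(im,cv2.COLOR_RGB2BGR)); print(im.shape)
T=tri(load('top0'),E['top0'],load('scene0'),E['scene0']); print(T.round(1)); v=T[0,:3]-T[1,:3]; print(np.linalg.norm(v),np.degrees(np.arctan2(v[1],v[0])),np.degrees(np.arcsin(v[2]/np.linalg.norm(v))))
a=np.arctan2(v[1],v[0]); h=np.array([np.cos(a),np.sin(a),0]); Z=np.array([0,0,1.])
X=h*np.cos(np.pi/6)+Z*.5; N=-h*.5+Z*np.cos(np.pi/6); Y=np.cross(N,X)
O=T[:,:3].mean(0)+66.1*Y-40*N; print('O',O,'X',X,'Y',Y,'N',N)
E
```

```text
top0 [[155, 164, 31, 47, 76]]
[[156.8, 163.5], [185.4, 209.1]]
(610, 720, 3)
scene0 [[307, 262, 3, 2, 6], [294, 276, 1, 1, 1], [292, 279, 1, 1, 1], [290, 280, 1, 1, 1], [288, 283, 1, 1, 1], [279, 290, 6, 6, 25], [299, 296, 2, 4, 4], [302, 297, 1, 1, 1], [301, 299, 1, 1, 1]]
[[308.6, 261.7], [280.1, 295.1]]
(625, 750, 3)
[[628.2 182.9 274.3  55.3]
 [577.6 127.7 -95.1  72.1]]
376.89860206221124 47.49834128323483 78.53701866250194
O [567.71090436 214.67366974  54.98199572] X [0.58509677 0.63848396 0.5       ] Y [-7.37257778e-01  6.75611552e-01 -2.77555756e-17] N [-0.33780578 -0.36862889  0.8660254 ]
```

View pics/jig_top0.png

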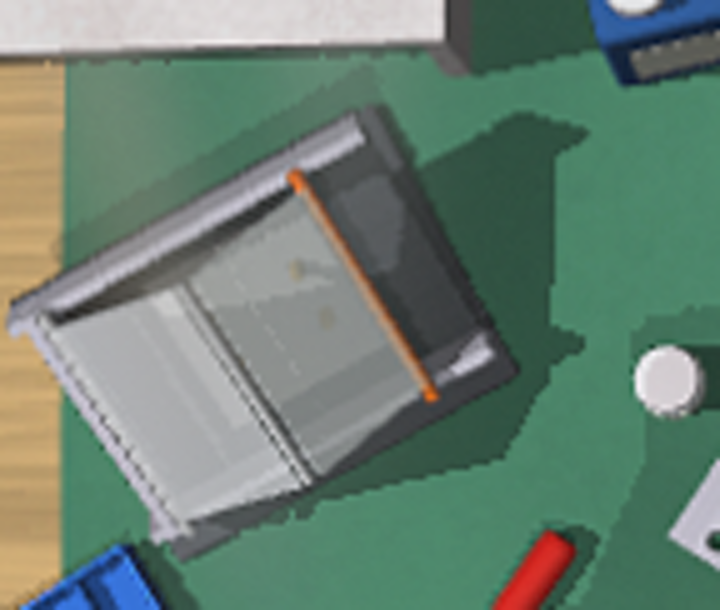

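```bash
python3 - <<'E'
from h import *
t,s=load('top0'),load('scene0')
T=tri(t,[[156.8,163.5],[185.4,209.1]],s,[[280.1,295.1],[308.6,261.7]]); print(T.round(1)); v=T[0,:3]-T[1,:3]; print(np.linalg.norm(v),np.degrees(np.arctan2(v[1],v[0])),np.degrees(np.arcsin(v[2]/np.linalg.norm(v))))
# constrained: centre z = 75+40*cos30 = 109.6; ends z +-42
A=onz(t,[[156.8,163.5]],109.6+42)[0];B=onz(t,[[185.4,209.1]],109.6-42)[0]; print(A,B,np.linalg.norm(A-B))
v=A-B;a=np.arctan2(v[1],v[0]);print(np.degrees(a)); h=np.array([np.cos(a),np.sin(a),0]); Z=np.array([0,0,1.])
X=h*np.cos(np.pi/6)+Z*.5; N=-h*.5+Z*np.cos(np.pi/6); Y=np.cross(N,X)
O=(A+B)/2+66.1*Y-40*N; print('O',O)
q=lambda x,y,z:O+x*X+y*Y+z*N
P=[q(80,116,36),q(-80,116,36),q(85,-110,0),q(-85,-110,0),q(18,32,22),q(18,-32,22),q(-18,32,22),q(-18,-32,22)]
print((proj(t,P)-[98,130]).round(1)*5)
E
```

```text
[[668.  192.4 148.    0.8]
 [536.8 121.3  69.5   2.4]]
168.60003437377037 28.460776763396666 27.743856337059217
[667.74841991 191.4478613  151.6       ] [537.84832066 120.90528187  67.6       ] 170.01850280843794
28.50428527372587
O [588.82946011 223.80851336  74.95898385]
[[ 32.  326. ]
 [176.5 531.5]
 [354.5 111. ]
 [491.  335.5]
 [209.  330. ]
 [300.5 277.5]
 [240.  377. ]
 [331.  325. ]]
```

View pics/jig_scene0.png

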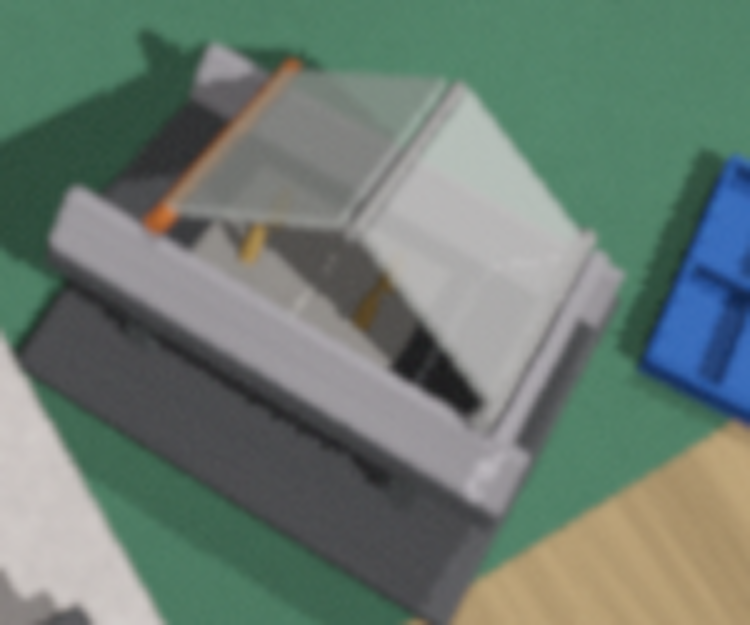

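```bash
cat >> h.py <<'E'
from scipy.spatial.transform import Rotation as Ro
O=np.array([588.8,223.8,75.]); a=np.radians(28.5); hh=np.array([np.cos(a),np.sin(a),0]); up=np.array([0,0,1.])
X=hh*np.cos(np.pi/6)+up*.5; N=-hh*.5+up*np.cos(np.pi/6); Y=np.cross(N,X)
PL=np.c_[X,Y,N]
def q(x,y,z): return O+PL@[x,y,z]
def push(th): 
    t=np.radians(th); z=-N*np.cos(t)+Y*np.sin(t); y=-(Y*np.cos(t)+N*np.sin(t)); return np.c_[X,y,z]
def down(ang): # tool down, tool y heading ang deg
    t=np.radians(ang); y=np.array([np.cos(t),np.sin(t),0]); z=-up; return np.c_[np.cross(y,z),y,z]
def st():
    from rig import monitor
    s=monitor.sense(); w=s['ee_rot']; R=Ro.from_quat([w[1],w[2],w[3],w[0]]).as_matrix(); return s,np.array(s['eef_pos']),R
def to(P,R1,R0=None,p0=None):
    s,p,R=st(); P=np.array(P); rv=Ro.from_matrix(R.T@R1).as_rotvec(degrees=True)
    print('t',round(s['time_s'],2),'pos',p.round(1),'plate',(PL.T@(p-O)).round(1),'F',np.array(s['force']).round(1),'q',np.round(s['joints'],2))
    print(' shift in present frame /60:',(R.T@(P-p)/60).round(3),' in target frame:',(R1.T@(P-p)/60).round(3),' turn:',rv.round(2), '|d|',np.linalg.norm(P-p).round(1))
E
python3 -c "
from h import *
to(q(0,-125,130),push(35))"
```

```text
t 0.15 pos [ 130.8 -508.3  230.9] plate [-573.2 -424.8  510.9] F [ 0.6 -0.1 -0.5] q [-1.54  0.31  1.5   0.    1.33 -0.22]
 shift in present frame /60: [ 9.888 -7.63   0.731]  in target frame: [ 9.553 -0.452  8.066]  turn: [ 37.65  24.76 -22.51] |d| 750.7
```

>>> {"api": "send_rows", "payload": {"targets": [0,0,0,0.66,-0.51,0.05,-1,0,0,0,0.66,-0.51,0.05,-1,0,0,0,0.66,-0.51,0.05,-1,0,0,0,0.66,-0.51,0.05,-1,0,0,0,0.66,-0.51,0.05,-1]}}

```text
time_s: 0.78
eef_pos: [285.1, -309.5, 216.2]
ee_rot: [-0.0, 0.992, 0.125, 0.0]
force: [0.7, 0.1, -0.2]
grip_width: -0.001
grip_force: 0.0
```

>>> {"api": "send_rows", "payload": {"targets": [0,0,0,0.66,-0.51,0.05,-1,0,0,0,0.66,-0.51,0.05,-1,0,0,0,0.66,-0.51,0.05,-1,0,0,0,0.66,-0.51,0.05,-1,0,0,0,0.66,-0.51,0.05,-1]}}

```text
time_s: 1.4
eef_pos: [438.9, -111.9, 201.2]
ee_rot: [0.0, 0.992, 0.126, 0.0]
force: [0.6, -1.0, 1.2]
grip_width: 0.002
grip_force: 0.0
```

>>> {"api": "send_rows", "payload": {"targets": [0,0,0,0.66,-0.51,0.05,-1,0,0,0,0.66,-0.51,0.05,-1,0,0,0,0.66,-0.51,0.05,-1,0,0,0,0.66,-0.51,0.05,-1,0,0,0,0.66,-0.51,0.05,-1]}}

```text
time_s: 2.02
eef_pos: [592.4, 85.5, 185.9]
ee_rot: [0.0, 0.992, 0.126, -0.0]
force: [-0.4, -1.0, 0.1]
grip_width: -0.001
grip_force: 0.0
```

>>> {"api": "send_rows", "payload": {"targets": [7.5,5,-4.5,0,0,0,-1,7.5,5,-4.5,0,0,0,-1,7.5,5,-4.5,0,0,0,-1,7.5,5,-4.5,0,0,0,-1,7.5,5,-4.5,0,0,0,-1]}}

```text
time_s: 2.65
eef_pos: [591.7, 83.8, 186.7]
ee_rot: [-0.343, 0.873, 0.303, 0.171]
force: [-0.0, 0.5, -0.4]
grip_width: -0.002
grip_force: 0.0
```

```bash
python3 -c "
from h import *
to(q(0,-125,33),push(35))"
```

```text
t 2.65 pos [591.7  83.8 186.7] plate [   0.2 -124.4  128.8] F [-0.   0.5 -0.4] q [-0.37  0.54  1.49  0.77  1.41  0.28]
 shift in present frame /60: [-0.016  0.923  1.303]  in target frame: [-0.003  0.924  1.303]  turn: [ 0.04 -0.37  0.27] |d| 95.8
```

>>> {"api": "send_rows", "payload": {"targets": [0,0,0,0,0.31,0.434,-1,0,0,0,0,0.31,0.434,-1,0,0,0,0,0.31,0.434,-1,0,0,0,0,-0.273,0.191,-1,0,0,0,0,-0.273,0.191,-1]}}

```text
time_s: 3.28
eef_pos: [615.3, 141.8, 102.7]
ee_rot: [-0.341, 0.874, 0.302, 0.169]
force: [0.5, 0.6, -0.3]
grip_width: 0.0
grip_force: 0.0
```

>>> {"api": "send_rows", "payload": {"targets": [0,0,0,0,-0.273,0.191,-1,0,0,0,0,-0.273,0.191,-1,0,0,0,0,-0.273,0.191,-1,0,0,0,0,-0.273,0.191,-1]}}

```text
time_s: 3.78
eef_pos: [577.1, 212.7, 103.2]
ee_rot: [-0.341, 0.874, 0.302, 0.17]
force: [1.3, 0.0, 0.6]
grip_width: 0.004
grip_force: 0.7
```

```bash
python3 -c "
from h import *
to(q(0,75,33),push(35))
from rig import eyes
c=eyes.capture('scene'); cv2.imwrite('pics/s1.png',cv2.resize(cv2.cvtColor(c['img'],cv2.COLOR_RGB2BGR)[190:384,220:420],None,fx=3,fy=3,interpolation=cv2.INTER_CUBIC))"
```

```text
t 3.77 pos [577.1 212.7 103.2] plate [ 0.6 -4.2 32.2] F [1.3 0.  0.6] q [-0.15  0.62  1.62  0.89  1.13  0.26]
 shift in present frame /60: [-0.01  -1.091  0.742]  in target frame: [-0.01  -1.088  0.746]  turn: [ 0.23 -0.16  0.12] |d| 79.2
```

View pics/s1.png

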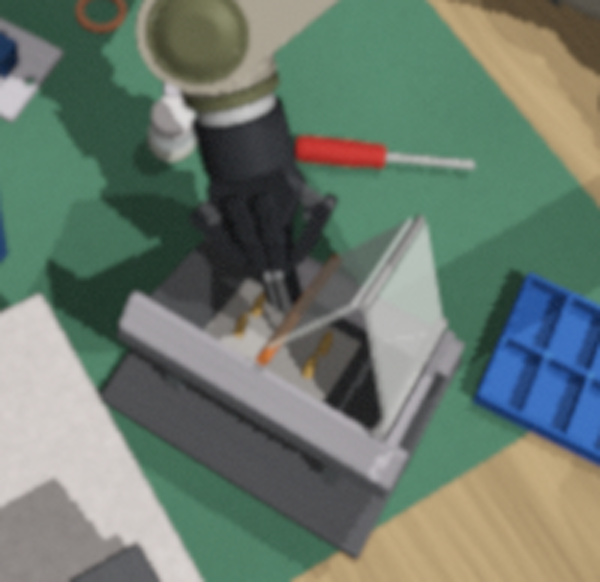

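The finger is pushing the orange bar (at 290,310 in the crop) between the studs, and the cover is folding. I'll carry on.

>>> {"api": "send_rows", "payload": {"targets": [0,0,0,0,-0.24,0.165,-1,0,0,0,0,-0.24,0.165,-1,0,0,0,0,-0.24,0.165,-1,0,0,0,0,-0.24,0.165,-1,0,0,0,0,-0.068,0.046,-1]}}

```text
time_s: 4.45
eef_pos: [541.0, 278.3, 103.3]
ee_rot: [-0.341, 0.874, 0.303, 0.169]
force: [-0.1, -1.4, 0.0]
grip_width: 0.001
grip_force: 0.4
```

>>> {"api": "send_rows", "payload": {"targets": [0,0,0,0,-0.068,0.046,-1,0,0,0,0,-0.068,0.046,-1]}}

```text
time_s: 4.7
eef_pos: [537.1, 285.7, 103.3]
ee_rot: [-0.341, 0.874, 0.302, 0.17]
force: [0.0, -0.7, -0.8]
grip_width: -0.002
grip_force: 0.4
```

```bash
python3 -c "
from h import *
to(q(0,88,33),push(35))"
```

```text
t 4.7 pos [537.1 285.7 103.3] plate [ 0.4 79.1 32.5] F [ 0.  -0.7 -0.8] q [-0.02  0.56  1.71  0.96  1.02  0.29]
 shift in present frame /60: [-0.007 -0.127  0.077]  in target frame: [-0.007 -0.127  0.078]  turn: [ 0.24 -0.15  0.08] |d| 8.9
```

>>> {"api": "send_rows", "payload": {"targets": [0,0,0,0,-0.055,0.038,-1,0,0,0,0,-0.055,0.038,-1,0,0,0,0,0,0,-1]}}

```text
time_s: 5.08
eef_pos: [533.0, 293.0, 103.5]
ee_rot: [-0.341, 0.874, 0.302, 0.17]
force: [-0.0, 0.2, 0.3]
grip_width: 0.002
grip_force: 0.0
```

>>> {"api": "send_rows", "payload": {"targets": [0,0,0,0,-0.04,0.028,-1,0,0,0,0,0,0,-1]}}

```text
time_s: 5.32
eef_pos: [531.7, 295.5, 103.4]
ee_rot: [-0.341, 0.874, 0.302, 0.17]
force: [-1.3, 0.2, -0.0]
grip_width: -0.001
grip_force: 0.0
```

```bash
python3 -c "
from h import *
to(q(0,92,33),push(35))
from rig import eyes
o=[]
for n,sl in (('scene',np.s_[190:384,240:440]),('top',np.s_[130:324,80:280])):
    c=eyes.capture(n); pickle.dump(c,open(f'pics/{n}2.pkl','wb')); o.append(cv2.resize(cv2.cvtColor(c['img'],cv2.COLOR_RGB2BGR)[sl],None,fx=2,fy=2,interpolation=cv2.INTER_CUBIC))
cv2.imwrite('pics/s2.png',np.hstack(o))"
```

```text
t 5.33 pos [531.7 295.5 103.4] plate [ 0.4 90.2 32.6] F [-1.3  0.2 -0. ] q [0.   0.56 1.72 0.97 1.01 0.3 ]
 shift in present frame /60: [-0.007 -0.028  0.011]  in target frame: [-0.007 -0.028  0.011]  turn: [ 0.21 -0.14  0.1 ] |d| 1.9
```

View pics/s2.png

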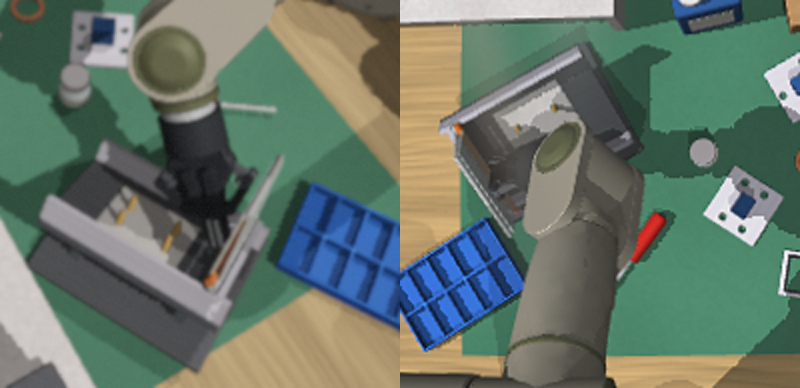

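The panels are nearly together, with the orange bar beside the wall, but there is no stop force yet. I'll push on in small steps.

>>> {"api": "send_rows", "payload": {"targets": [0,0,0,0,-0.04,0.028,-1,0,0,0,0,0,0,-1]}}

```text
time_s: 5.68
eef_pos: [530.3, 298.1, 103.4]
ee_rot: [-0.341, 0.874, 0.302, 0.17]
force: [-0.6, -0.3, 0.1]
grip_width: -0.001
grip_force: 0.0
```

>>> {"api": "send_rows", "payload": {"targets": [0,0,0,0,-0.04,0.028,-1,0,0,0,0,0,0,-1]}}

```text
time_s: 5.92
eef_pos: [528.9, 300.7, 103.4]
ee_rot: [-0.341, 0.874, 0.302, 0.17]
force: [0.1, -1.2, 0.2]
grip_width: -0.001
grip_force: 0.0
```

```bash
python3 - <<'E'
from h import *
to(q(0,97,33),push(35))
c=load('top2'); hsv=cv2.cvtColor(c['img'],cv2.COLOR_RGB2HSV); m=(hsv[...,0]>3)&(hsv[...,0]<20)&(hsv[...,1]>110)
m[:,:100]=0;m[:,145:]=0;m[:180]=0;m[260:]=0
p=np.argwhere(m)[:,::-1]; print(len(p),p.min(0),p.max(0),p[p[:,1]<p[:,1].min()+4].mean(0))
for y in (87,95,100,105): print(y,proj(c,[q(84,y,40),q(-84,y,40)]).round(1).tolist())
E
```

```text
t 5.92 pos [528.9 300.7 103.4] plate [ 0.4 96.2 32.6] F [ 0.1 -1.2  0.2] q [0.01 0.56 1.73 0.97 1.   0.3 ]
 shift in present frame /60: [-0.006 -0.015  0.001]  in target frame: [-0.007 -0.015  0.002]  turn: [ 0.21 -0.14  0.11] |d| 1.0
75 [100 186] [139 251] [103.2 186.6]
87 [[112.0, 189.7], [142.1, 233.3]]
95 [[109.7, 191.1], [139.8, 234.6]]
100 [[108.3, 191.9], [138.4, 235.3]]
105 [[106.8, 192.7], [137.1, 236.1]]
```

```bash
python3 - <<'E'
from h import *
from rig import eyes
o=[]
for n,sl in (('scene',np.s_[275:345,310:410]),('top',np.s_[180:250,90:190])):
    c=eyes.capture(n); pickle.dump(c,open(f'pics/{n}3.pkl','wb')); o.append(cv2.resize(cv2.cvtColor(c['img'],cv2.COLOR_RGB2BGR)[sl],None,fx=4,fy=4,interpolation=cv2.INTER_CUBIC))
    print(n,[(y,proj(c,[q(84,y,40),q(-84,y,40)]).round(1).tolist()) for y in (87,105)])
cv2.imwrite('pics/s3.png',np.hstack(o))
E
```

```text
scene [(87, [[338.8, 327.9], [360.0, 291.3]]), (105, [[346.0, 332.1], [366.4, 294.8]])]
top [(87, [[112.0, 189.7], [142.1, 233.3]]), (105, [[106.8, 192.7], [137.1, 236.1]])]
```

View pics/s3.png

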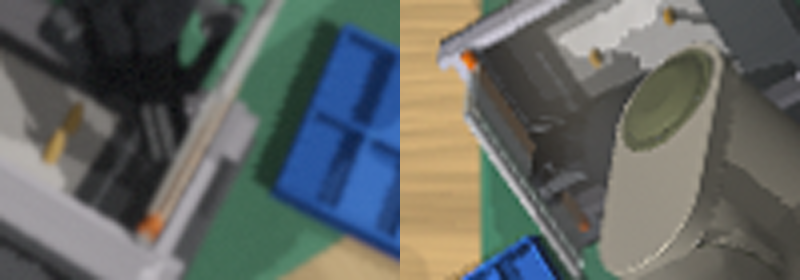

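Both views put the bar at plate y ≈ 105, so the cover is fully folded. Next I'll retract and go to flange_1.

>>> {"api": "send_rows", "payload": {"targets": [0,0,0,0,0,-0.5,-1,0,0,0,0,0,-0.8,0,0,0,0,0,0,-0.8,1,0,0,0,0,0,-0.4,1]}}

```text
time_s: 6.52
eef_pos: [515.8, 194.4, 211.6]
ee_rot: [-0.34, 0.874, 0.302, 0.171]
force: [-0.2, -0.0, -0.3]
grip_width: 0.636
grip_force: 0.0
```

```bash
python3 -c "
from h import *
to([464,-78,150],down(-33.9))"
```

```text
t 6.53 pos [515.8 194.4 211.6] plate [  0.6   9.  157.4] F [-0.2 -0.  -0.3] q [-0.21  0.34  1.72  0.82  1.28  0.37]
 shift in present frame /60: [-3.042  2.609 -2.519]  in target frame: [-4.249  1.816  1.027]  turn: [-25.95 -36.67 -17.04] |d| 284.0
```

>>> {"api": "send_rows", "payload": {"targets": [0,0,0,-0.435,0.373,-0.36,1,0,0,0,-0.435,0.373,-0.36,1,0,0,0,-0.435,0.373,-0.36,1,0,0,0,-0.435,0.373,-0.36,1]}}

```text
time_s: 7.02
eef_pos: [485.6, 38.8, 174.5]
ee_rot: [-0.341, 0.874, 0.302, 0.17]
force: [0.4, 0.0, -0.1]
grip_width: 1.005
grip_force: 0.0
```

>>> {"api": "send_rows", "payload": {"targets": [0,0,0,-0.435,0.373,-0.36,1,0,0,0,-0.435,0.373,-0.36,1,0,0,0,-0.435,0.373,-0.36,1]}}

```text
time_s: 7.4
eef_pos: [463.4, -78.1, 148.0]
ee_rot: [-0.341, 0.874, 0.302, 0.17]
force: [0.2, -0.0, 0.5]
grip_width: 0.999
grip_force: 0.0
```

>>> {"api": "send_rows", "payload": {"targets": [-5.2,-7.35,-3.4,0,0,0,1,-5.2,-7.35,-3.4,0,0,0,1,-5.2,-7.35,-3.4,0,0,0,1,-5.2,-7.35,-3.4,0,0,0,1,-5.2,-7.35,-3.4,0,0,0,1]}}

```text
time_s: 8.02
eef_pos: [464.1, -76.9, 148.7]
ee_rot: [0.002, 0.882, 0.471, -0.002]
force: [0.2, -0.5, -0.7]
grip_width: 0.999
grip_force: 0.0
```

```bash
python3 - <<'E'
from h import *
from rig import eyes
to([464,-78,12],down(-33.9))
c=eyes.capture('wrist'); pickle.dump(c,open('pics/w1.pkl','wb')); cv2.imwrite('pics/w1.png',cv2.cvtColor(c['img'],cv2.COLOR_RGB2BGR))
b=onz(c,[[x,y] for x,y in proj(c,[[464,-78,48]])],48); print(proj(c,[[464,-78,48],[464,-78,8]]))
E
```

```text
t 8.03 pos [464.1 -76.9 148.7] plate [-182.3 -204.7  190.4] F [ 0.2 -0.5 -0.7] q [-0.41  0.28  1.77 -0.01  1.09  0.18]
 shift in present frame /60: [-0.003  0.004  2.279]  in target frame: [-0.016  0.01   2.278]  turn: [0.15 0.33 0.15] |d| 136.7
[[256.08382546 189.52804704]
 [255.84346226 178.2333356 ]]
```

View pics/w1.png

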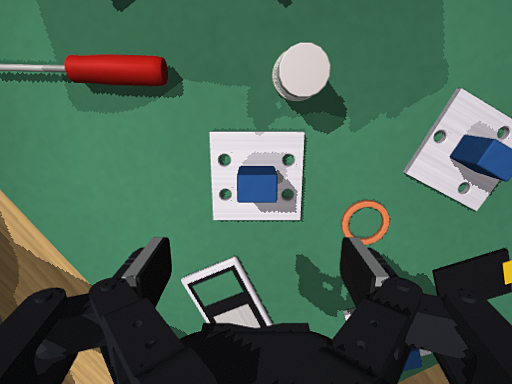

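The wrist view shows flange_1 at about (257,177) with its 36 x 64 hole pattern confirmed (holes near 224/288, 160/195). The phone and coil are clear of the fingers. I'll refine the pose from the plate outline and holes.

```bash
python3 - <<'E'
from h import *
c=load('w1'); g=c['img']; hsv=cv2.cvtColor(g,cv2.COLOR_RGB2HSV)
m=((hsv[...,1]<60)&(hsv[...,2]>75)).astype(np.uint8); m[:115]=0;m[235:]=0;m[:,:195]=0;m[:,320:]=0
n,l,s,ce=cv2.connectedComponentsWithStats(m); k=1+np.argmax(s[1:,4])
cn=max(cv2.findContours((l==k).astype(np.uint8),cv2.RETR_EXTERNAL,cv2.CHAIN_APPROX_NONE)[0],key=cv2.contourArea)
P=onz(c,cn.reshape(-1,2),8)[:,:2]; r=cv2.minAreaRect(P.astype(np.float32)); print('outline',r)
d=np.degrees
gb=cv2.morphologyEx(((hsv[...,0]>45)&(hsv[...,0]<95)&(hsv[...,1]>50)).astype(np.uint8),cv2.MORPH_OPEN,np.ones((2,2)))
H=[]
for x,y in [(224.5,160),(288.5,160),(225.5,194.5),(288,194.5)]:
    sl=np.s_[int(y)-9:int(y)+10,int(x)-9:int(x)+10]
    nn,ll,ss,cc=cv2.connectedComponentsWithStats(gb[sl]); j=1+np.argmax(ss[1:,4]); H.append(cc[j]+[int(x)-9,int(y)-9]); 
H=np.array(H); print(H.round(1).tolist())
W=onz(c,H,2)[:,:2]; print(W.round(1),W.mean(0))
for i,j in((0,1),(2,3),(0,2),(1,3)): v=W[j]-W[i]; print(np.linalg.norm(v).round(1),d(np.arctan2(v[1],v[0])).round(1))
b=((hsv[...,0]>100)&(hsv[...,0]<125)&(hsv[...,1]>110)).astype(np.uint8); b[:150]=0;b[215:]=0;b[:,:225]=0;b[:,290:]=0
bc=max(cv2.findContours(b,cv2.RETR_EXTERNAL,cv2.CHAIN_APPROX_NONE)[0],key=cv2.contourArea); print(cv2.boundingRect(bc))
x,y,w,h=cv2.boundingRect(bc); print(onz(c,[[x,y+h],[x+w,y+h]],48))
E
```

```text
outline ((465.1337890625, -77.11739349365234), (91.89849853515625, 93.10256958007812), 56.180747985839844)
[[225.5, 160.2], [289.0, 160.2], [226.5, 194.2], [288.0, 194.1]]
[[ 448.   -46.4]
 [ 501.8  -82.3]
 [ 427.9  -76.5]
 [ 481.7 -112.5]] [464.84989088 -79.42339061]
64.7 -33.7
64.8 -33.7
36.2 -123.7
36.3 -123.6
(237, 166, 40, 36)
[[443.37695795 -78.19313093  48.        ]
 [473.08299124 -98.08436518  48.        ]]
```

>>> {"api": "send_rows", "payload": {"targets": [0.15,0.33,0.25,0,0.02,0.55,1,0,0,0,0,0,0.55,1,0,0,0,0,0,0.55,1,0,0,0,0,0,0.4,1,0,0,0,0,0,0.21,1]}}

```text
time_s: 8.7
eef_pos: [464.1, -76.9, 11.5]
ee_rot: [-0.004, 0.884, 0.468, 0.0]
force: [-0.5, 0.1, 0.2]
grip_width: 1.0
grip_force: 0.0
```

>>> {"api": "send_rows", "payload": {"newtons": 60, "targets": [0,0,0,0,0,0,-1,0,0,0,0,0,0,-1,0,0,0,0,0,0,-1,0,0,0,0,0,0,-1,0,0,0,0,0,0,-1]}}

```text
time_s: 9.32
eef_pos: [465.1, -77.2, 13.6]
ee_rot: [-0.002, 0.883, 0.469, 0.001]
force: [-0.7, 0.1, 5.9]
grip_width: 0.414
grip_force: 60.9
```

```bash
python3 -c "
from h import *
to([465,-78,12],down(-33.8))"
```

```text
t 9.32 pos [465.1 -77.2  13.6] plate [-249.2 -205.5   73. ] F [-0.7  0.1  5.9] q [-0.42  0.51  1.88  0.01  0.76  0.17]
 shift in present frame /60: [-0.012  0.006  0.026]  in target frame: [-0.012  0.006  0.026]  turn: [-0.13 -0.22 -0.31] |d| 1.8
```

>>> {"api": "send_rows", "payload": {"targets": [0,0,0,0,0,-0.3,-1,0,0,0,0,0,-0.6,-1,0,0,0,0,0,-0.6,-1,0,0,0,0,0,-0.6,-1,0,0,0,0,0,-0.5,-1]}}

```text
time_s: 9.95
eef_pos: [464.6, -77.6, 170.1]
ee_rot: [-0.002, 0.883, 0.469, 0.001]
force: [0.9, -0.4, -4.2]
grip_width: 0.416
grip_force: 60.8
```

```bash
python3 -c "
from h import *
to(q(0,0,85),push(0))"
```

```text
t 9.95 pos [464.6 -77.6 170.1] plate [-171.6 -205.6  208.8] F [ 0.9 -0.4 -4.2] q [-0.42  0.26  1.74  0.    1.15  0.18]
 shift in present frame /60: [ 4.69  -1.427  0.38 ]  in target frame: [ 2.859 -3.427  2.064]  turn: [-7.42 29.27 26.69] |d| 295.0
```

>>> {"api": "send_rows", "payload": {"targets": [0,0,0,0.4,-0.12,0.03,-1,0,0,0,0.7,-0.215,0.058,-1,0,0,0,0.7,-0.215,0.058,-1,0,0,0,0.7,-0.215,0.058,-1,0,0,0,0.7,-0.215,0.058,-1]}}

```text
time_s: 10.58
eef_pos: [523.7, 115.7, 153.7]
ee_rot: [-0.003, 0.883, 0.469, 0.0]
force: [0.5, 0.3, -2.7]
grip_width: 0.415
grip_force: 61.0
```

>>> {"api": "send_rows", "payload": {"targets": [0,0,0,0.7,-0.215,0.058,-1,0,0,0,0.5,-0.15,0.04,-1,0,0,0,0.29,-0.08,0.02,-1,-1.48,5.85,5.34,0,0,0,-1,-1.48,5.85,5.34,0,0,0,-1]}}

```text
time_s: 11.2
eef_pos: [551.8, 203.0, 147.0]
ee_rot: [-0.028, 0.919, 0.38, 0.104]
force: [-0.2, -0.1, -3.2]
grip_width: 0.413
grip_force: 60.8
```

>>> {"api": "send_rows", "payload": {"targets": [-1.48,5.85,5.34,0,0,0,-1,-1.48,5.85,5.34,0,0,0,-1,-1.48,5.85,5.34,0,0,0,-1,0,0,0,0,0,0,-1]}}

```text
time_s: 11.7
eef_pos: [550.5, 202.7, 146.5]
ee_rot: [-0.064, 0.937, 0.238, 0.249]
force: [-0.0, 0.2, -3.0]
grip_width: 0.412
grip_force: 60.9
```

```bash
python3 - <<'E'
from h import *
from rig import eyes
to(q(0,0,60),push(0))
for n in ('wrist','scene','top'):
    c=eyes.capture(n); pickle.dump(c,open(f'pics/{n}4.pkl','wb'))
    if n=='wrist': cv2.imwrite('pics/w4.png',cv2.cvtColor(c['img'],cv2.COLOR_RGB2BGR))
    print(n,proj(c,[q(x,y,22) for x in(18,-18) for y in (32,-32)]).round(1).tolist())
E
```

```text
t 11.7 pos [550.5 202.7 146.5] plate [-2.1 -0.3 83.8] F [-0.   0.2 -3. ] q [0.06 0.31 1.84 0.42 0.55 0.82]
 shift in present frame /60: [ 0.037 -0.004  0.397]  in target frame: [ 0.035 -0.005  0.397]  turn: [-0.07  0.21 -0.03] |d| 23.9
wrist [[211.7, 177.3], [299.0, 177.3], [213.7, 222.8], [297.0, 222.8]]
scene [[324.6, 306.1], [301.5, 292.8], [329.7, 298.6], [307.1, 285.8]]
top [[139.8, 196.0], [158.1, 185.5], [146.0, 205.4], [164.2, 195.0]]
```

View pics/w4.png

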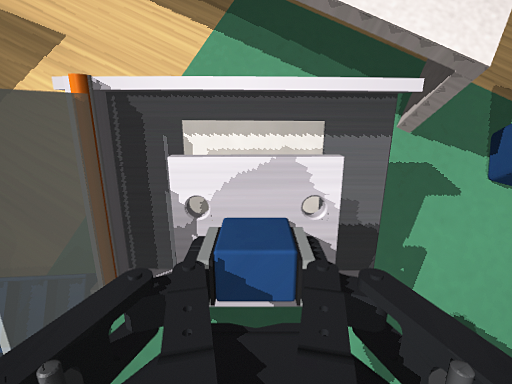

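The flange is held level over the studs, with its upper holes at (197,205) and (314,205) in the wrist view. I'll check the stud positions from the earlier views with the cover folded, and how the flange sits in the hand.

```bash
python3 - <<'E'
from h import *
def brass(n):
    c=load(n); hsv=cv2.cvtColor(c['img'],cv2.COLOR_RGB2HSV); m=((hsv[...,0]>12)&(hsv[...,0]<28)&(hsv[...,1]>95)).astype(np.uint8)
    k,l,s,ce=cv2.connectedComponentsWithStats(m); P=proj(c,[q(x,y,z) for x in(18,-18) for y in(32,-32) for z in (0,11,22)]).reshape(4,3,2)
    out={}
    for i in range(4):
        ds=np.linalg.norm(ce-P[i,1],axis=1); ds[0]=99; ds[s[:,4]<3]=99; j=ds.argmin()
        print(n,i,'pred base/mid/tip',P[i].round(1).tolist(),'blob',ce[j].round(1),s[j].tolist())
for n in('top2','top3','scene2','scene3'): brass(n)
c=load('wrist4'); g=cv2.cvtColor(c['img'],cv2.COLOR_RGB2GRAY)
s,p,R=st()
print('holes pred z top/bottom',proj(c,[p+R@[18,sy*32,zz] for sy in(1,-1) for zz in (5.6,13.6)]).round(1).tolist())
print('edge pred',proj(c,[p+R@[46,sy*46,5.6] for sy in(1,-1)]).round(1).tolist())
print('wall x80 top ends (y130?,-110)',proj(c,[q(80,y,32) for y in (130,116,0,-110)]).round(1).tolist(), 'plate right edge',proj(c,[q(70,-110,0),q(0,-110,0)]).round(1).tolist())
row=c['img'][83]; w=np.where(row.min(1)>170)[0]; print('wall row83',w.min(),w.max()); 
for r in (160,175): w=np.where(c['img'][r].min(1)>120)[0]; w=w[(w>140)&(w<370)]; print(r,w.min(),w.max())
E
```

```text
top2 0 pred base/mid/tip [[139.6, 193.4], [139.7, 194.7], [139.8, 196.0]] blob [138.5 194. ] [138, 193, 2, 3, 6]
top2 1 pred base/mid/tip [[157.7, 183.0], [157.9, 184.3], [158.1, 185.5]] blob [156.5 184. ] [156, 183, 2, 3, 6]
top2 2 pred base/mid/tip [[145.7, 202.7], [145.9, 204.0], [146.0, 205.4]] blob [138.5 194. ] [138, 193, 2, 3, 6]
top2 3 pred base/mid/tip [[163.7, 192.4], [163.9, 193.7], [164.2, 195.0]] blob [156.5 184. ] [156, 183, 2, 3, 6]
top3 0 pred base/mid/tip [[139.6, 193.4], [139.7, 194.7], [139.8, 196.0]] blob [138.2 194.2] [138, 193, 2, 3, 4]
top3 1 pred base/mid/tip [[157.7, 183.0], [157.9, 184.3], [158.1, 185.5]] blob [156.5 184. ] [156, 183, 2, 3, 6]
top3 2 pred base/mid/tip [[145.7, 202.7], [145.9, 204.0], [146.0, 205.4]] blob [138.2 194.2] [138, 193, 2, 3, 4]
top3 3 pred base/mid/tip [[163.7, 192.4], [163.9, 193.7], [164.2, 195.0]] blob [156.5 184. ] [156, 183, 2, 3, 6]
scene2 0 pred base/mid/tip [[321.6, 312.7], [323.1, 309.4], [324.6, 306.1]] blob [325.1 308.5] [321, 302, 9, 14, 46]
scene2 1 pred base/mid/tip [[298.7, 299.4], [300.1, 296.1], [301.5, 292.8]] blo
[... 349 characters left out ...]
b [325.2 308.3] [321, 301, 9, 14, 46]
scene3 1 pred base/mid/tip [[298.7, 299.4], [300.1, 296.1], [301.5, 292.8]] blob [299.8 298.3] [298, 295, 4, 7, 18]
scene3 2 pred base/mid/tip [[326.7, 305.1], [328.1, 301.9], [329.7, 298.6]] blob [325.2 308.3] [321, 301, 9, 14, 46]
scene3 3 pred base/mid/tip [[304.3, 292.3], [305.7, 289.1], [307.1, 285.8]] blob [305.5 291.3] [304, 288, 4, 7, 18]
holes pred z top/bottom [[315.2, 202.3], [312.4, 197.8], [198.0, 202.5], [200.7, 197.9]]
edge pred [[345.2, 151.2], [168.0, 151.5]]
wall x80 top ends (y130?,-110) [[54.4, 88.3], [75.7, 88.0], [255.3, 87.1], [426.0, 87.8]] plate right edge [[400.1, 103.9], [388.4, 192.0]]
wall row83 52 423
160 167 343
175 169 342
```

Wrist and top views agree that the plate sits about 2–3 mm further in +x and 2 mm further in +y than my estimate. The flange hangs 1–2 mm toward -x in the hand. I'll correct for both, come down to just above the stud tips, and look through the holes.

>>> {"api": "send_rows", "payload": {"targets": [-0.07,0.21,0,0.05,-0.015,0.2,-1,0,0,0,0.047,-0.015,0.2,-1,0,0,0,0,0,0.2,-1,0,0,0,0,0,0.09,-1,0,0,0,0,0,0,-1]}}

```text
time_s: 12.48
eef_pos: [573.5, 217.2, 113.6]
ee_rot: [-0.064, 0.936, 0.237, 0.252]
force: [0.3, 0.0, -2.9]
grip_width: 0.412
grip_force: 60.9
```

```bash
python3 - <<'E'
from h import *
from rig import eyes
to(q(3.7,1.5,13.6),push(0))
c=eyes.capture('wrist'); pickle.dump(c,open('pics/w5.pkl','wb')); 
cv2.imwrite('pics/w5.png',cv2.resize(cv2.cvtColor(c['img'],cv2.COLOR_RGB2BGR)[130:250,155:355],(800,480),interpolation=cv2.INTER_CUBIC))
E
```

```text
t 12.47 pos [573.5 217.2 113.6] plate [ 4.9  1.5 41.7] F [ 0.3  0.  -2.9] q [0.09 0.41 1.8  0.45 0.48 0.81]
 shift in present frame /60: [-0.021  0.     0.469]  in target frame: [-0.021  0.     0.469]  turn: [ 0.02 -0.11 -0.03] |d| 28.1
```

View pics/w5.png

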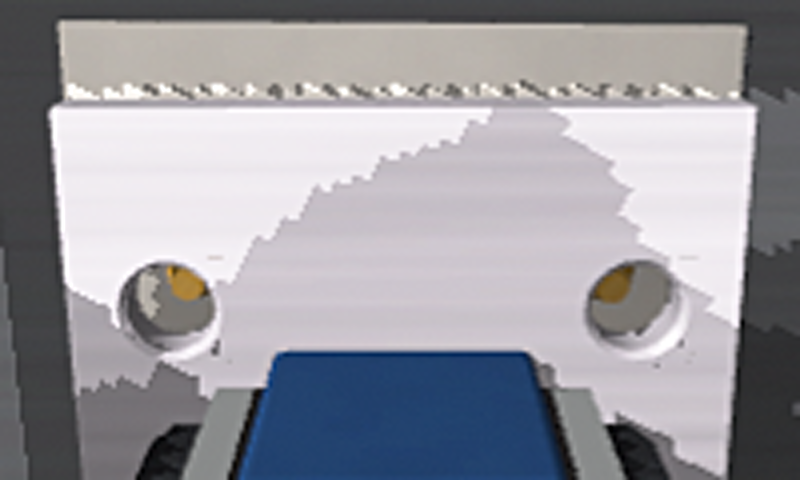

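Both stud tips show through the upper holes (crop (187,280) and (612,285)), symmetric in y. Next I'll compute the remaining x offset from perspective.

```bash
python3 - <<'E'
from h import *
c=load('w5'); s,p,R=st()
f=lambda x,y,z:((proj(c,[p+R@[x,y,z]])[0]-[155,130])*4).round(1).tolist()
for sy in(-1,1): print(sy,'hole top',f(18,sy*32,5.6),'bottom',f(18,sy*32,13.6),'tip',f(18,sy*32,19.7),'tip x+3',f(21,sy*32,19.7))
im=c['img'];hsv=cv2.cvtColor(im,cv2.COLOR_RGB2HSV)
m=((hsv[...,0]>10)&(hsv[...,0]<30)&(hsv[...,1]>120)).astype(np.uint8);m[:185]=0;m[215:]=0
k,l,st_,ce=cv2.connectedComponentsWithStats(m)
for a,b in zip(st_[1:],ce[1:]): print(((a[:2]-[155,130])*4).tolist(),(a[2:4]*4).tolist(),a[4],((b-[155,130])*4).round(1))
E
```

```text
-1 hole top [169.7, 303.3] bottom [180.4, 284.6] tip [188.0, 271.4] tip x+3 [186.9, 252.1]
1 hole top [638.0, 303.4] bottom [626.9, 284.7] tip [619.2, 271.5] tip x+3 [620.3, 252.2]
[-380, 220] [32, 120] 89 [-367.1  278.6]
[168, 268] [36, 32] 51 [183.9 282.4]
[596, 268] [36, 36] 48 [612.8 284.2]
```

The flange is about 1.2 mm too far in +x, so I'll shift back and descend gently.

>>> {"api": "send_rows", "payload": {"targets": [0,0,0,-0.02,-0.004,0,-1,0,0,0,0,0,0.07,-1,0,0,0,0,0,0.07,-1,0,0,0,0,0,0.05,-1,0,0,0,0,0,0,-1]}}

```text
time_s: 13.15
eef_pos: [577.6, 219.7, 103.4]
ee_rot: [-0.064, 0.936, 0.237, 0.252]
force: [-0.4, 0.2, -3.9]
grip_width: 0.414
grip_force: 60.9
```

```bash
python3 -c "
from h import *
to(q(3.7,1.5,13.6),push(0)); s,p,R=st(); print('plate force',PL.T@s['force'],s['wrist_torque'])"
```

```text
t 13.15 pos [577.6 219.7 103.4] plate [ 3.9  1.7 30.5] F [-0.4  0.2 -3.9] q [0.09 0.44 1.79 0.46 0.46 0.8 ]
 shift in present frame /60: [-0.004  0.004  0.282]  in target frame: [-0.004  0.004  0.282]  turn: [ 0.03 -0.13 -0.03] |d| 16.9
plate force [-2.21130489  0.3924904  -3.25071321] [-0.21253619  0.48878216 -0.02501614]
```

>>> {"api": "send_rows", "payload": {"targets": [0,0,0,0,0,0.05,-1,0,0,0,0,0,0.03,-1,0,0,0,0,0,0,-1]}}

```text
time_s: 13.52
eef_pos: [579.7, 220.8, 99.4]
ee_rot: [-0.064, 0.936, 0.237, 0.252]
force: [-0.4, -0.2, -3.5]
grip_width: 0.41
grip_force: 60.9
```

```bash
python3 -c "
from h import *
to(q(3.7,1.5,13.6),push(0)); s,p,R=st(); print('plate force',PL.T@s['force'],s['wrist_torque'])"
```

```text
t 13.53 pos [579.7 220.8  99.4] plate [ 4.   1.7 25.8] F [-0.4 -0.2 -3.5] q [0.09 0.45 1.79 0.46 0.46 0.79]
 shift in present frame /60: [-0.005  0.003  0.204]  in target frame: [-0.005  0.003  0.204]  turn: [ 0.03 -0.15 -0.03] |d| 12.2
plate force [-2.11143492  0.01113841 -2.78660533] [-0.24364691  0.43862689  0.04685996]
```

>>> {"api": "send_rows", "payload": {"targets": [0,0,0,0,0,0.04,-1,0,0,0,0,0,0.04,-1,0,0,0,0,0,0.03,-1,0,0,0,0,0,0.02,-1,0,0,0,0,0,0,-1]}}

```text
time_s: 14.15
eef_pos: [583.1, 222.6, 92.7]
ee_rot: [-0.064, 0.936, 0.237, 0.252]
force: [-0.8, 0.9, -3.5]
grip_width: 0.415
grip_force: 60.9
```

```bash
python3 -c "
from h import *
to(q(3.7,1.5,13.6),push(0)); s,p,R=st(); print('plate force',PL.T@s['force'],s['wrist_torque'])"
```

```text
t 14.15 pos [583.1 222.6  92.7] plate [ 4.   1.7 18.1] F [-0.8  0.9 -3.5] q [0.09 0.47 1.78 0.47 0.45 0.79]
 shift in present frame /60: [-0.006  0.003  0.075]  in target frame: [-0.006  0.003  0.075]  turn: [ 0.04 -0.15 -0.03] |d| 4.5
plate force [-1.96226922  1.12169628 -2.89268554] [-0.27342754  0.53926039 -0.032319  ]
```

>>> {"api": "send_rows", "payload": {"targets": [0,0,0,0,0,0.02,-1,0,0,0,0,0,0.02,-1,0,0,0,0,0,0,-1]}}

```text
time_s: 14.52
eef_pos: [584.2, 223.2, 90.6]
ee_rot: [-0.064, 0.936, 0.237, 0.252]
force: [-0.6, 0.4, -3.7]
grip_width: 0.416
grip_force: 60.9
```

>>> {"api": "send_rows", "payload": {"targets": [0,0,0,0,0,0.015,-1,0,0,0,0,0,0,-1]}}

```text
time_s: 14.78
eef_pos: [584.6, 223.4, 89.9]
ee_rot: [-0.064, 0.936, 0.237, 0.252]
force: [-1.2, 0.6, -4.8]
grip_width: 0.414
grip_force: 60.9
```

>>> {"api": "send_rows", "payload": {"targets": [0,0,0,0,0,0.015,-1,0,0,0,0,0,0,-1]}}

```text
time_s: 15.02
eef_pos: [585.0, 223.6, 89.1]
ee_rot: [-0.064, 0.936, 0.237, 0.252]
force: [-1.2, -0.6, -4.0]
grip_width: 0.416
grip_force: 60.9
```

```bash
python3 -c "
from h import *
to(q(3.7,1.5,13.6),push(0)); s,p,R=st(); print('plate force',PL.T@s['force'],s['wrist_torque'])"
```

```text
t 15.03 pos [585.  223.6  89.1] plate [ 4.1  1.7 13.9] F [-1.2 -0.6 -4. ] q [0.1  0.48 1.78 0.48 0.44 0.78]
 shift in present frame /60: [-0.006  0.003  0.005]  in target frame: [-0.006  0.003  0.005]  turn: [ 0.03 -0.15 -0.03] |d| 0.5
plate force [-3.17094153  0.0654034  -2.77215944] [-0.25686189  0.63004098  0.01625593]
```

>>> {"api": "send_rows", "payload": {"targets": [0,0,0,0,0,0.012,-1,0,0,0,0,0,0,-1]}}

```text
time_s: 15.28
eef_pos: [585.3, 223.8, 88.5]
ee_rot: [-0.064, 0.936, 0.237, 0.252]
force: [-1.4, -0.4, -4.3]
grip_width: 0.413
grip_force: 60.9
```

>>> {"api": "send_rows", "payload": {"targets": [0,0,0,0,0,0.012,-1,0,0,0,0,0,0,-1]}}

```text
time_s: 15.52
eef_pos: [585.6, 224.0, 87.9]
ee_rot: [-0.064, 0.936, 0.237, 0.252]
force: [0.4, -0.3, -3.6]
grip_width: 0.414
grip_force: 60.9
```

```bash
python3 -c "
from h import *
to(q(3.7,1.5,13.6),push(0)); s,p,R=st(); print('plate force',PL.T@s['force'],s['wrist_torque'])"
```

```text
t 15.53 pos [585.6 224.   87.9] plate [ 4.1  1.7 12.5] F [ 0.4 -0.3 -3.6] q [0.1  0.48 1.77 0.48 0.44 0.78]
 shift in present frame /60: [-0.006  0.003 -0.019]  in target frame: [-0.006  0.003 -0.019]  turn: [ 0.04 -0.15 -0.03] |d| 1.2
plate force [-1.66454706 -0.48387995 -3.23262555] [-0.2090232   0.67135315  0.01456201]
```

>>> {"api": "send_rows", "payload": {"targets": [0,0,0,0,0,0.012,-1,0,0,0,0,0,0,-1]}}

```text
time_s: 15.78
eef_pos: [585.9, 224.1, 87.4]
ee_rot: [-0.064, 0.936, 0.237, 0.252]
force: [-4.2, -0.8, -1.1]
grip_width: 0.413
grip_force: 61.3
```

>>> {"api": "send_rows", "payload": {"targets": [0,0,0,0,0,0.012,-1,0,0,0,0,0,0,-1]}}

```text
time_s: 16.02
eef_pos: [585.9, 224.2, 87.3]
ee_rot: [-0.064, 0.936, 0.238, 0.252]
force: [-13.8, -5.6, 8.6]
grip_width: 0.413
grip_force: 63.1
```

```bash
python3 -c "
from h import *
to(q(3.7,1.5,13.6),push(0)); s,p,R=st(); print('plate force',PL.T@s['force'],s['wrist_torque'])"
```

```text
t 16.02 pos [585.9 224.2  87.3] plate [ 4.1  1.7 11.8] F [-13.8  -5.6   8.6] q [0.1  0.48 1.77 0.48 0.44 0.78]
 shift in present frame /60: [-0.006  0.004 -0.029]  in target frame: [-0.006  0.004 -0.029]  turn: [ 0.03 -0.15 -0.01] |d| 1.8
plate force [-8.52745511  1.61712034 14.85493359] [-0.79985174  1.2185942  -0.21676858]
```

The flange has touched down at about 18 N normal force. I'll release and back off.

>>> {"api": "send_rows", "payload": {"targets": [0,0,0,0,0,0,0.1,0,0,0,0,0,0,0.3,0,0,0,0,0,0,0.5,0,0,0,0,0,0,0.6,0,0,0,0,0,0,0.6]}}

```text
time_s: 16.65
eef_pos: [586.3, 224.3, 86.7]
ee_rot: [-0.064, 0.936, 0.237, 0.252]
force: [0.5, -0.7, -0.2]
grip_width: 0.802
grip_force: 0.0
```

>>> {"api": "send_rows", "payload": {"targets": [0,0,0,0,0,-0.2,0.6,0,0,0,0,0,-0.5,0.6,0,0,0,0,0,-0.7,0.6,0,0,0,0,0,-0.7,0.6,0,0,0,0,0,0,0.6]}}

```text
time_s: 17.27
eef_pos: [530.7, 193.8, 199.2]
ee_rot: [-0.063, 0.935, 0.237, 0.255]
force: [-0.1, -0.2, -0.1]
grip_width: 0.802
grip_force: 0.0
```

```bash
python3 - <<'E'
from h import *
from rig import eyes
to(q(0,0,150),push(0))
c=eyes.capture('wrist'); d=eyes.capture('scene'); pickle.dump(c,open('pics/w6.pkl','wb')); pickle.dump(d,open('pics/s6.pkl','wb'))
a=cv2.resize(c['img'],(512,384)); b=cv2.resize(d['img'][220:364,268:376],(288,384),interpolation=cv2.INTER_CUBIC)
cv2.imwrite('pics/end.png',cv2.cvtColor(np.hstack([a,b]),cv2.COLOR_RGB2BGR))
E
```

```text
t 17.27 pos [530.7 193.8 199.2] plate [  5.5   1.3 140.3] F [-0.1 -0.2 -0.1] q [0.04 0.19 1.84 0.37 0.65 0.87]
 shift in present frame /60: [-0.091  0.023 -0.163]  in target frame: [-0.092  0.022 -0.162]  turn: [ 0.19 -0.46  0.02] |d| 11.3
```

View pics/end.png

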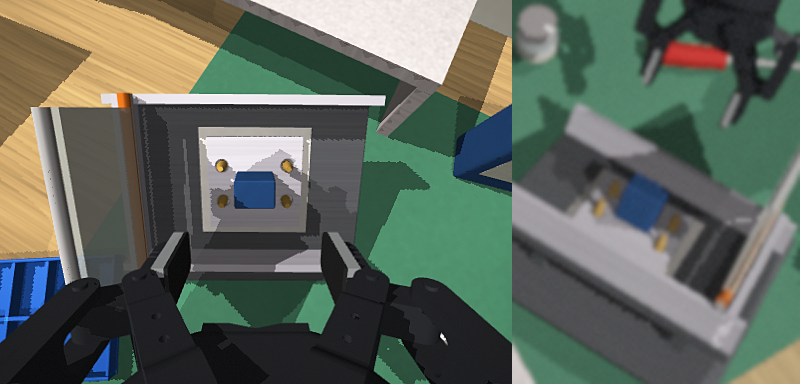

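All four studs (wrist view 221/287, 166/201) come through the holes. The flange lies flat with its block outward, the cover is folded at the left, and the gripper is clear. I'll hand the job in.

```bash
python3 -c "
from rig import job
print(job.finish_job())"
```

```text
the job is handed in; nothing more can be done
None
```

The job is handed in at about 17 s of the 64 s allowed: the cover is folded open, flange_1 is seated over all four studs with its block outward, and the gripper is clear; no verdict came back.

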